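Sort the mixed-up plaster figurines back onto their stands

ROBOT

A 6-joint arm with a two-finger parallel gripper is mounted at the origin on the work surface. World frame = base frame: x ahead of the robot, y to its left, z up, the work surface at z = 0. Lengths are in m, angles in rad, forces in N, time in s.
With the tool pointing down it reaches from about 0.425 to 0.95 m from the base axis. Payload 3.5 kg.
Tool frame: the origin (TCP) lies midway between the tips of the shut fingers; the grasp point (between the pads) lies ctrl.grasp_offset behind it (ctrl.grasp_offset is the distance from the TCP to the grasp point, in m); x points along the fingers, y is the direction in which the jaws open and shut, and the axes are right-handed (so a half turn about x gives the same grasp; the last joint's range is limited). The gripper opens to 85 mm and grips with 20 to 120 N. Pads are 22 mm wide; open, the fingers measure 114 mm over their backs; the gripper's body (76 mm by 85 mm) begins 54 mm behind the grasp point. The pads swing forward as they close: fully open they stand 13 mm farther back than shut.
Start: joints at [-1.369, 0.286, 1.577, -0, 1.279, -0.15], TCP at [0.233, -0.634, 0.231] pointing down, gripper open.
Joint ranges: [-2.77, 2.77], [-0.9, 2.22], [0.21, 2.48], [-1.53, 4.67], [0.24, 2.81], [-2.84, 2.84]. Speed limits (rad/s): [2.79, 2.79, 3.14, 3.14, 3.14, 3.14].

INTERFACE

Orientations are given as a unit quaternion [x, y, z, w].
In Python, from plant import readout, read_camera, sign_off, ctrl gives the robot as it stands.
- The arm moves only by the tool drive_tool, never from a script. Its argument "steps" is a list of rows, each a list of 5 numbers: the shift along the tool's x, y, z in cm, then the turn about the tool's x in degrees, then the opening, from 0 (shut) to 1 (fully open). A call has 1 to 10 rows; each row shifts and turns the commanded pose from where the row before left it, along the tool's axes as they then stand; what a row does not reach is not made up. A row lasts 1/10 s, in which the tool goes at most 50 mm and 8.59 degrees, less where a joint would pass 70% of its speed; a pose out of reach is approached as far as the arm can. A call is refused whole if a number of a shift passes 5 or a number of a turn 8.59, either way. A call with a gripper value outside its range is refused whole. The fingers move at their own pace and stop on an object; "force" is the grip in N (left out, the last holds). Time passes only in rows, so rows that do not move let the fingers close. It gives the time, the measured TCP pose, the force and the opening at its end, in the units of the state.
- readout.get_state(): the state, without advancing time (a new reading comes with each control period).
- read_camera(name): name is "scene" or "top"; returns a dict with "frame" (420x560x3 uint8, red, green, blue), "vertical_fov" (degrees; the focal length in pixels is half the picture's height over the tangent of half this angle, whatever the lens; pixels are square), "cx", "cy" (the principal point, pixels), "eye" and "orientation" of the camera in the world. Camera axes: x right, y up, looking along -z (the intrinsics and any distortion apply to the point x, -y, -z); pixel columns grow to the right and rows downward; lengths in m; the calibration is good to about 2 mm. A picture is of the moment at which its call begins. There is no depth.
- sign_off(): hands the job in, once; it reports no verdict.
The state is a dict: "time": time; "qpos": joint angles; "dq": joint speeds; "joint_efforts": joint torques, N m; "eef_pos": TCP position; "tcp_rot": TCP orientation; "contact_force": force on the tool from outside, world axes, zero at the start; "wrist_torque": the same for the moment, N m; "opening": opening from 0.0 (shut) to 1.0 (fully open).
Only numpy, scipy, OpenCV 4.12 (cv2) and the standard library are available. Lean on these libraries where they do the work, as an engineer would, in place of code of your own. Each camera call takes 0.05 s, during which the arm holds its last target. There are 200 camera calls.

TASK

The three plaster figurines got mixed up: put each one in the middle of the modelling stand that has the same colour as its own base, and put the green glaze jar in the middle of the cork coaster. The grey stand is a spare to use on the way and must be empty at the end. Keep the figurines and the glaze jar upright, set them down without dropping them, leave them standing by themselves, and do not push the blue brush jar out of its place.

Things in the scene. Friction and masses are not known exactly. Their poses are not given: they have to be found in the camera images.
- angel_mid (a point): white plaster figurine 76 mm tall on a round red base (60 mm across, 10 thick); an angel with two small wings along its y axis, 60 mm span, 6 mm thick. Point: on its upright axis, 38 mm above its underside. Robe round, 34 mm across from 24 to 54 mm up, 42 mm at 10 mm up; head 21 mm. Its x axis is front to back, where nothing stands out: a pinch along x here meets only the robe. About 0.15 kg.
- king_mid (a point): white plaster figurine 76 mm tall on a round blue base (60 mm across, 10 thick); a king with a brass crown and short arms along its y axis, 60 mm span, 10 mm thick. Point: on its upright axis, 38 mm above its underside. Robe round, 34 mm across from 24 to 54 mm up, 42 mm at 10 mm up; head 21 mm. Its x axis is front to back, where nothing stands out: a pinch along x here meets only the robe. About 0.15 kg.
- shepherd_mid (a point): white plaster figurine 76 mm tall on a round yellow base (60 mm across, 10 thick); a shepherd with a brown hat 27 mm across and a thin brown staff 24 mm out on its +y side. Point: on its upright axis, 38 mm above its underside. Robe round, 34 mm across from 24 to 54 mm up, 42 mm at 10 mm up; head 21 mm. Its x axis is front to back, where nothing stands out: a pinch along x here meets only the robe. About 0.15 kg.
- glaze_jar_mid (a point): a green round jar with a black lid, 70 mm tall, 46 mm across (lid 44 mm, from 52 mm up). The point lies on its upright axis half-way up, 35 mm above its underside. About 0.14 kg. It starts on the grey stand; each figurine starts on a stand of another colour.
- red_stand_top (a point): a fixed round modelling stand with a red disc 100 mm across, its flat top 40 mm above the table (steel foot and column below). The point is the centre of the disc's top face, z up. Home of the angel (red base).
- blue_stand_top (a point): a fixed round modelling stand with a blue disc 100 mm across, its flat top 40 mm above the table (steel foot and column below). The point is the centre of the disc's top face, z up. Home of the king (blue base).
- yellow_stand_top (a point): a fixed round modelling stand with a yellow disc 100 mm across, its flat top 40 mm above the table (steel foot and column below). The point is the centre of the disc's top face, z up. Home of the shepherd (yellow base).
- grey_stand_top (a point): a fixed round modelling stand with a grey disc 100 mm across, its flat top 40 mm above the table (steel foot and column below). The point is the centre of the disc's top face, z up. The spare: empty at the end. Stands and coaster are at least 145 mm apart between centres; their places are shuffled.
- coaster_top (a point): a fixed round cork coaster on a dark wooden disc 88 mm across, cork top 80 mm across and 15 mm above the table; home of the glaze jar. The point is the centre of its top face, z up.
- brush_jar_mid (a point): a loose blue jar holding brushes, 68 mm across, 88 mm tall, 155 mm with the brushes, standing beyond the stands; a bystander to leave in place. The point is the jar's centre, 44 mm above the table. Two small paint tubs, 26 mm tall, also stand between the stands, lower than the stands' tops.
There are look-alikes about, which are no part of the job. Leave any turquoise look-alike of the part that bears blue_stand_top alone.

How it is judged:
By the outcome, as a careful person would: the job done as asked, in the order asked, and still so for the second after the job is handed in, with the robot touching nothing.
It also fails if it takes over 125 s, if anything falls off the work surface, if the arm or the gripper's body presses on something with over 40 N, if the wrist force passes 120 N, or if a joint passes its speed limit or range.

## Working session

There is one attempt and no reset: what is moved stays moved. The work goes in short steps, Python scripts to look and compute and a tool call to move; the robot and the scene stay as the last step left them, time stands still between calls to the robot, and variables do not carry over. Pictures are saved under pics/ and viewed, about 12 in all and at most 16, crops included, and the job is handed in when it is done.

Besides the shell and the picture viewer there is one more tool, called after ">>>" by a JSON object that holds its "op" and its "data", one argument or row to a line. drive_tool: Moves the arm, as the interface text tells. Its arguments: {"type":"object","properties":{"steps":{"type":"array","items":{"type":"array","items":{"type":"number"}}},"force":{"type":"number"}},"required":["steps"]}

```bash
mkdir -p pics; ls; python3 - <<'E'
from plant import readout, read_camera, ctrl
import cv2
print(readout.get_state(), ctrl.grasp_offset)
for n in("scene","top"):
    c=read_camera(n); cv2.imwrite(f"pics/{n}0.png",c["frame"][:,:,::-1])
    print(n,{k:v for k,v in c.items() if k!="frame"})
E
```

```text
pics
{'time': 0.0, 'qpos': array([-1.36899994e+00,  2.87208601e-01,  1.57819711e+00,  1.79268601e-05,
        1.27857685e+00, -1.49997594e-01]), 'dq': array([ 1.61237304e-03,  8.03869606e-04,  1.40865682e-03, -4.90645734e-05,
        2.31667881e-04, -3.81425953e-04]), 'joint_efforts': array([-1.54594305e-03, -4.05988920e+01, -2.92625982e+01, -1.88428730e-04,
        5.87832343e-03,  4.68663700e-06]), 'eef_pos': array([ 0.23249282, -0.63299446,  0.22990765]), 'tcp_rot': array([-0.69618011, -0.12458051,  0.69621174, -0.12289085]), 'contact_force': array([ 0.3491441 , -0.64827512, -0.41174157]), 'wrist_torque': array([0.0308219 , 0.05060382, 0.03945841]), 'opening': 1.002626320788668} 0.0187
scene {'vertical_fov': 46.64730482263212, 'cx': 279.87277363397084, 'cy': 210.66192349992633, 'eye': array([ 1.52811967, -0.12113749,  0.67748381]), 'orientation': array([0.35475519, 0.3029472 , 0.58644805, 0.66215589])}
top {'vertical_fov': 52.79838043178842, 'cx': 284.00301914240987, 'cy': 217.3083177625213, 'eye': array([0.39957178, 0.01087426, 1.02095045]), 'orientation': array([-0.07802201,  0.08150924,  0.71640177, -0.68850367])}
```

View pics/top0.png

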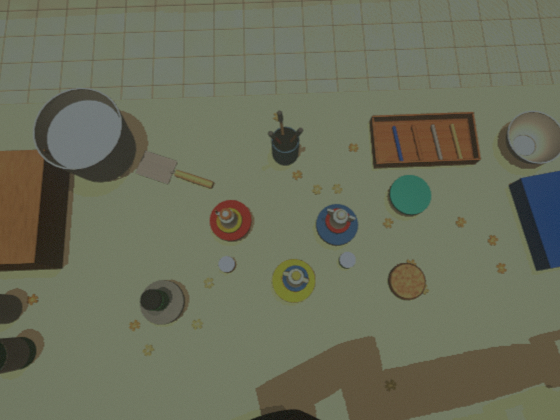

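View pics/scene0.png

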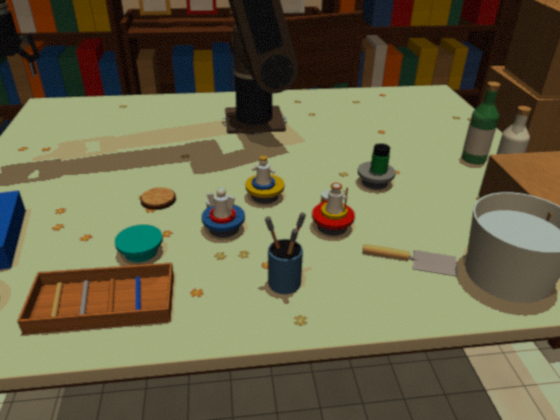

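The figurines are clear in both views. The shepherd (yellow base) is on red at top (231,220), the angel (red base) is on blue (337,224), and the king (blue base) is on yellow (294,280). The glaze jar is on grey (162,301) and the coaster is at (408,281). Turquoise (410,195) is the look-alike of the blue stand (337,224). I'll measure and make one enlarged crop.

```bash
cat > h.py <<'E'
import numpy as np, cv2
from scipy.spatial.transform import Rotation as R
from plant import readout, read_camera, ctrl
def ray(c,u,v):
    f=c["frame"].shape[0]/2/np.tan(np.radians(c["vertical_fov"]/2))
    return R.from_quat(c["orientation"]).apply([(u-c["cx"])/f,-(v-c["cy"])/f,-1])
def onz(c,u,v,z):
    d=ray(c,u,v); e=np.array(c["eye"]); return (e+d*(z-e[2])/d[2])[:2]
def proj(c,p):
    f=c["frame"].shape[0]/2/np.tan(np.radians(c["vertical_fov"]/2))
    q=R.from_quat(c["orientation"]).inv().apply(np.array(p)-c["eye"]); return np.array([c["cx"]-f*q[0]/q[2],c["cy"]+f*q[1]/q[2]])
def hsv(c): return cv2.cvtColor(np.ascontiguousarray(c["frame"]),cv2.COLOR_RGB2HSV)
def blob(c,u,v,lo,hi,rad=40):
    """hull of coloured pixels near (u,v)"""
    H=hsv(c); m=cv2.inRange(H,np.array(lo),np.array(hi)) if lo[0]<=hi[0] else cv2.inRange(H,np.array(lo),np.array([180,hi[1],hi[2]]))|cv2.inRange(H,np.array([0,lo[1],lo[2]]),np.array(hi))
    k=np.zeros_like(m); cv2.circle(k,(u,v),rad,255,-1); m&=k
    n,l,s,ce=cv2.connectedComponentsWithStats(m)
    i=1+np.argmax(s[1:,4]); pts=np.argwhere(l==i)[:,::-1].astype(np.float32)
    return cv2.convexHull(pts)[:,0]
def circ(c,hull,z):
    """cast hull onto plane z and take the enclosing circle"""
    p=np.array([onz(c,u,v,z) for u,v in hull],np.float32); (x,y),r=cv2.minEnclosingCircle(p); return x,y,2*r
E
python3 - <<'E'
from h import *
c=read_camera("top");s=read_camera("scene")
H=hsv(c)
for u,v in [(231,203),(231,221),(322,230),(337,226),(280,290),(296,287),(174,313),(408,281),(410,195),(152,303)]: print((u,v),H[v,u])
H=hsv(s)
for u,v in [(320,221),(335,209),(212,225),(222,214),(256,190),(264,185),(370,180),(158,198),(140,244)]: print((u,v),H[v,u])
a=cv2.resize(c["frame"][180:330,130:370],None,fx=3.3,fy=3.3,interpolation=cv2.INTER_CUBIC)
cv2.imwrite("pics/topc.png",a[:,:,::-1])
b=cv2.resize(s["frame"][135:270,110:410],None,fx=2.6,fy=2.6,interpolation=cv2.INTER_CUBIC)
cv2.imwrite("pics/scc.png",b[:,:,::-1])
E
```

```text
(231, 203) [  3 161 111]
(231, 221) [33 29 79]
(322, 230) [104 105  95]
(337, 226) [23 52 79]
(280, 290) [ 32 152 119]
(296, 287) [95 34 83]
(174, 313) [28 39 99]
(408, 281) [ 22 113 113]
(410, 195) [ 81 137 110]
(152, 303) [34 46 44]
(320, 221) [  2 248 151]
(335, 209) [ 18  73 115]
(212, 225) [104 182 105]
(222, 214) [ 18  71 115]
(256, 190) [ 24 255 151]
(264, 185) [108  83 104]
(370, 180) [20 42 54]
(158, 198) [ 16 161 166]
(140, 244) [ 86 255 127]
```

View pics/topc.png

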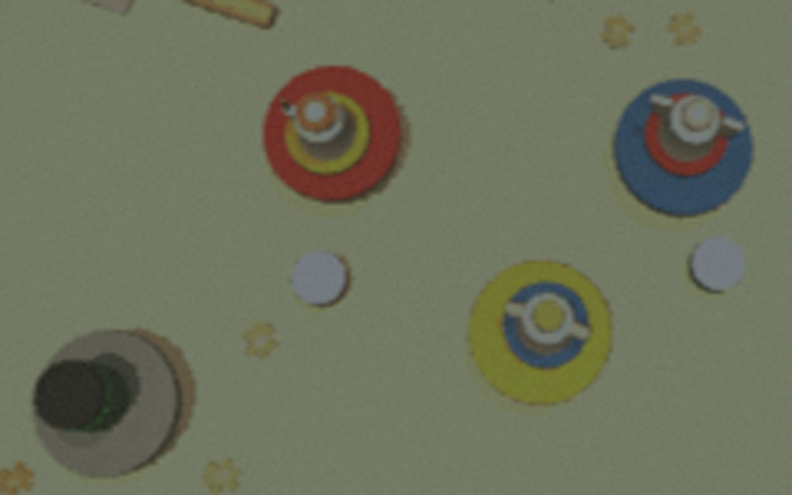

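View pics/scc.png

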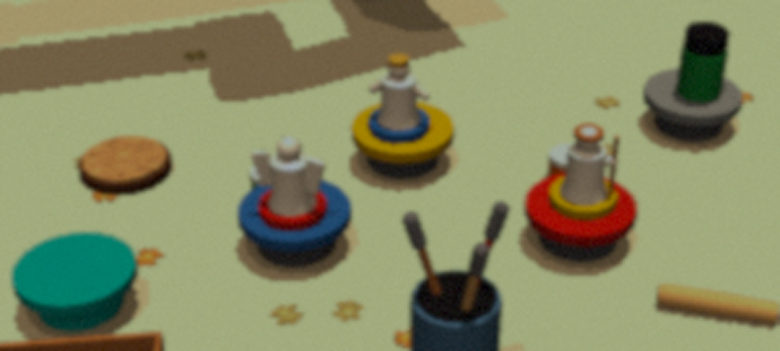

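The crops confirm which is which: the blue stand is the one bearing the angel (scene (222,216)). The bare turquoise disc at scene (140,244) is the look-alike, so I'll leave it alone. Wings in the top crop run (655,100)–(740,127), the king's arms (513,310)–(585,330), and the staff tip is at (287,107).

```bash
cat > m.py <<'E'
from h import *
C={n:read_camera(n) for n in("top","scene")}
RED=([170,110,50],[10,255,255]);BLU=([97,70,40],[118,255,255]);YEL=([22,120,50],[36,255,255])
def m(n,name,u,v,col,z,rad):
    x,y,d=circ(C[n],blob(C[n],u,v,*col,rad),z); print(f"{n:6}{name:12} x{x:.4f} y{y:.4f} d{1000*d:.0f} r{np.hypot(x,y):.3f}")
E
python3 - <<'E'
from m import *
c,s=C["top"],C["scene"]
m("top","red",231,220,RED,.04,26);m("top","blue",337,224,BLU,.04,26);m("top","yellow",294,280,YEL,.04,26)
m("top","shep base",229,219,YEL,.05,16);m("top","angel base",337,222,RED,.05,16);m("top","king base",295,278,BLU,.05,16)
m("top","coaster",408,281,([12,85,60],[27,255,255]),.015,20); m("top","turq",410,195,([70,90,50],[95,255,255]),.04,30)
m("scene","red",333,215,RED,.04,26);m("scene","blue",222,218,BLU,.04,26);m("scene","yellow",265,186,YEL,.04,24)
m("scene","shep base",335,209,YEL,.05,18);m("scene","angel base",222,213,RED,.05,18);m("scene","king base",263,183,BLU,.05,18)
m("scene","coaster",158,198,([8,130,60],[25,255,255]),.015,26)
# grey stand: absolute difference from table
t=c["frame"]; P=lambda u,v:(130+u/3.3,180+v/3.3)
H=hsv(c).astype(int)
print("table",H[340,180],"grey",H[312,172:178])
# grey disc limits hand-read from crop: left 33? right 179, top 330, bottom 477
print("grey", onz(c,*P(106.5,403.5),.04), "w",np.linalg.norm(onz(c,*P(33,403),.04)-onz(c,*P(180,403),.04)))
print("lid", onz(c,*P(70,395),.11), "w",np.linalg.norm(onz(c,*P(34,395),.11)-onz(c,*P(106,395),.11)))
for n,a,b,z in(("angel",(655,100),(740,127),.09),("king",(513,310),(585,330),.085),("staff",(287,107),(315,113),.115)):
    A,B=onz(c,*P(*a),z),onz(c,*P(*b),z); d=A-B; print(n,A,B,"span",np.linalg.norm(d),"ydir deg",np.degrees(np.arctan2(d[1],d[0])))
st=lambda u,v:(110+u/2.6,135+v/2.6)
print("staff scene", onz(s,*st(615,140),.115),onz(s,*st(613,195),.05)); print("lid scene",onz(s,*st(706,38),.11),"jar on",proj(s,[*onz(c,*P(70,395),.11),.11]))
q=readout.get_state(); Rm=R.from_quat(q["tcp_rot"]).as_matrix(); print(Rm.round(3))
m("top","brush",285,150,([90,30,20],[120,255,90]),.088,22)
E
```

```text
top   red          x0.6246 y0.1289 d100 r0.638
top   blue         x0.6043 y-0.1221 d98 r0.617
top   yellow       x0.4766 y-0.0139 d99 r0.477
top   shep base    x0.6211 y0.1312 d59 r0.635
top   angel base   x0.6095 y-0.1236 d56 r0.622
top   king base    x0.4732 y-0.0152 d53 r0.473
top   coaster      x0.4666 y-0.2852 d92 r0.547
top   turq         x0.6706 y-0.3040 d99 r0.736
scene red          x0.6317 y0.1275 d119 r0.644
scene blue         x0.6153 y-0.1258 d110 r0.628
scene yellow       x0.4858 y-0.0143 d113 r0.486
scene shep base    x0.6294 y0.1285 d58 r0.642
scene angel base   x0.6199 y-0.1268 d65 r0.633
scene king base    x0.4924 y-0.0177 d60 r0.493
scene coaster      x0.4737 y-0.2832 d85 r0.552
table [ 40  44 122] grey [[30 36 92]
 [28 32 96]
 [26 38 94]
 [28 35 95]
 [34 39 98]
 [28 38 95]]
grey [0.43795572 0.2859314 ] w 0.10128818493772754
lid [0.4414972  0.28980132] w 0.046127421698819226
angel [ 0.62586464 -0.09945596] [ 0.60457391 -0.15633752] span 0.06073555041142677 ydir deg 69.47915907457877
king [0.48672596 0.00378763] [ 0.47158994 -0.0435367 ] span 0.04968592612597548 ydir deg 72.26385690289158
staff [0.62472136 0.14930715] [0.61986142 0.13066626] span 0.019264009894587042 ydir deg 75.38748412786633
staff scene [0.64563888 0.14944511] [0.63355118 0.15675584]
lid scene [0.46199324 0.28636025] jar on [380.45135457 145.9024619 ]
[[-0.     0.345 -0.939]
 [ 0.001 -0.939 -0.345]
 [-1.    -0.001 -0.   ]]
top   brush        x0.7837 y-0.0036 d51 r0.784
```

>>> {"op": "drive_tool", "data": {
  "steps": [
    [0,0,0,-8.33,1],
    [0,0,0,-8.33,1],
    [0,0,0,-8.33,1],
    [0,0,0,-8.33,1],
    [0,0,0,-8.33,1],
    [0,0,0,-8.35,1],
    [0,0,0,0,1]
  ],
  "force": 40
}}

```text
time: 1.0
eef_pos: [0.2326, -0.6336, 0.2312]
tcp_rot: [0.579, 0.406, -0.579, 0.406]
contact_force: [0.3, -0.0, 0.1]
opening: 0.997
```

>>> {"op": "drive_tool", "data": {
  "steps": [
    [0,0.9,-2,0,1],
    [0,1.8,-4,0,1],
    [0,1.8,-4,0,1],
    [0,1.8,-4,0,1],
    [0,1.8,-4,0,1],
    [0,1.8,-4,0,1],
    [0,1.8,-4,0,1],
    [0,1.8,-4,0,1],
    [0,1.8,-4,0,1],
    [0,1.8,-4,0,1]
  ]
}}

```text
time: 2.0
eef_pos: [0.5237, -0.3316, 0.2315]
tcp_rot: [0.579, 0.406, -0.579, 0.406]
contact_force: [0.6, -0.4, 0.5]
opening: 0.995
```

>>> {"op": "drive_tool", "data": {
  "steps": [
    [0,1.8,-4,0,1],
    [0,1.8,-4,0,1],
    [0,0.5,-3,0,1],
    [0,-2.3,-3.2,0,1],
    [0,-2.3,-3.2,0,1],
    [0,-2.3,-3.2,0,1],
    [0,-2.3,-3.2,0,1],
    [0,-2.3,-3.2,0,1],
    [0,-2.3,-3.2,0,1],
    [0,-2.3,-3.2,0,1]
  ]
}}

```text
time: 3.0
eef_pos: [0.5218, 0.023, 0.2314]
tcp_rot: [0.579, 0.406, -0.579, 0.406]
contact_force: [0.4, 0.3, 0.8]
opening: 1.0
```

```bash
cat >> h.py <<'E'
def to(x,y,z):
    """tool-axis shift in cm from the measured TCP to a world point"""
    q=readout.get_state(); M=R.from_quat(q["tcp_rot"]).as_matrix()
    d=np.array([x,y,z])-q["eef_pos"]
    print("tcp",q["eef_pos"].round(4),"yaw",round(float(np.degrees(np.arctan2(M[1,1],M[0,1]))),1),"down",M[2,0].round(4),"cm",(M.T@d*100).round(2),"t",round(q["time"],1),"op",round(q["opening"],2),"F",q["contact_force"].round(1))
E
python3 - <<'E'
from h import *
c,s=read_camera("top"),read_camera("scene")
P=lambda u,v:(130+u/3.3,180+v/3.3); S=lambda u,v:(110+u/2.6,135+v/2.6)
for n,a,b in(("lid",(70,395),(706,33)),("crown",(550,316),(398,59)),("hat",(316,112),(588,131)),("angel head",(697,114),(289,146)),("grey",(106.5,403.5),(693,98))):
    d1,d2=ray(c,*P(*a)),ray(s,*S(*b)); e1,e2=c["eye"],s["eye"]
    k=np.linalg.lstsq(np.c_[d1,-d2],e2-e1,rcond=None)[0]; p,q=e1+k[0]*d1,e2+k[1]*d2
    print(n,((p+q)/2).round(4),"gap mm",((p-q)*1000).round(1))
to(.4415,.29,.23)
E
```

```text
lid [0.4419 0.2923 0.1047] gap mm [-0.4 -1.7 -0.5]
crown [ 0.4794 -0.0189  0.1127] gap mm [-0.2 -1.8  0. ]
hat [0.6218 0.1313 0.1105] gap mm [-0.2 -1.3 -0.2]
angel head [ 0.6113 -0.1246  0.1057] gap mm [-0.1 -1.3  0.2]
grey [0.4386 0.29   0.0287] gap mm [-0.3 -1.7 -0.5]
tcp [0.5211 0.0252 0.2313] yaw -19.7 down -1.0 cm [  0.18 -16.41 -22.25] t 3.1 op 1.0 F [-0.7 -0.8  0.1]
```

>>> {"op": "drive_tool", "data": {
  "steps": [
    [0,-2.4,-3.2,0,1],
    [0,-2.4,-3.2,0,1],
    [0,-2.4,-3.2,0,1],
    [0,-2.4,-3.2,0,1],
    [0,-2.4,-3.2,0,1],
    [0,-2.4,-3.2,0,1],
    [0,-1,-1.6,0,1],
    [0,0,0,0,1],
    [0,0,0,0,1]
  ]
}}

```text
time: 4.0
eef_pos: [0.4486, 0.2685, 0.2313]
tcp_rot: [-0.579, -0.406, 0.579, -0.406]
contact_force: [-0.0, -0.5, 0.6]
opening: 1.001
```

```bash
python3 - <<'E'
from h import *
to(.4418,.291,.054)
c=read_camera("top"); a=cv2.resize(c["frame"][220:370,60:260],None,fx=4,fy=4,interpolation=cv2.INTER_CUBIC)
q=readout.get_state(); p=q["eef_pos"]; u=proj(c,p); print(u, (u-[60,220])*4)
a=np.ascontiguousarray(a[:,:,::-1]); cv2.circle(a,tuple(int(k) for k in (u-[60,220])*4),4,(0,0,255),2)
cv2.imwrite("pics/chk.png",a)
E
```

```text
tcp [0.4486 0.2685 0.2313] yaw -19.9 down -1.0 cm [17.73 -1.41 -1.89] t 4.0 op 1.0 F [-0.  -0.5  0.6]
[143.06579795 292.89452591] [332.26319178 291.57810364]
```

View pics/chk.png

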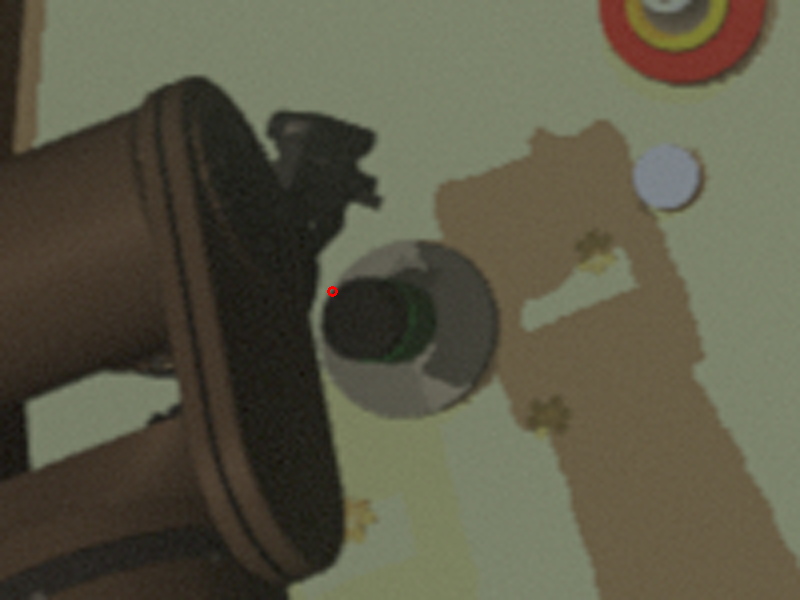

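The grey disc and lid are visible, with the lid centred near crop (366,318). The gripper is out to the side because of perspective, and it looks consistent. I'll align and descend.

>>> {"op": "drive_tool", "data": {
  "steps": [
    [1.5,-0.7,-0.95,0,1],
    [3,-0.7,-0.95,0,1],
    [3,0,0,0,1],
    [2,0,0,0,1],
    [0,0,0,0,1],
    [0,0,0,0,1]
  ]
}}

```text
time: 4.65
eef_pos: [0.4419, 0.2908, 0.1358]
tcp_rot: [-0.578, -0.406, 0.579, -0.406]
contact_force: [0.8, 0.2, 0.8]
opening: 0.997
```

```bash
python3 - <<'E'
from h import *
to(.4418,.291,.054)
c=read_camera("scene"); a=cv2.resize(c["frame"][70:220,290:490],None,fx=4,fy=4,interpolation=cv2.INTER_CUBIC)
cv2.imwrite("pics/chk2.png",a[:,:,::-1])
E
```

```text
tcp [0.4419 0.2908 0.1358] yaw -19.9 down -1.0 cm [ 8.18 -0.01 -0.02] t 4.7 op 1.0 F [0.8 0.2 0.8]
```

View pics/chk2.png

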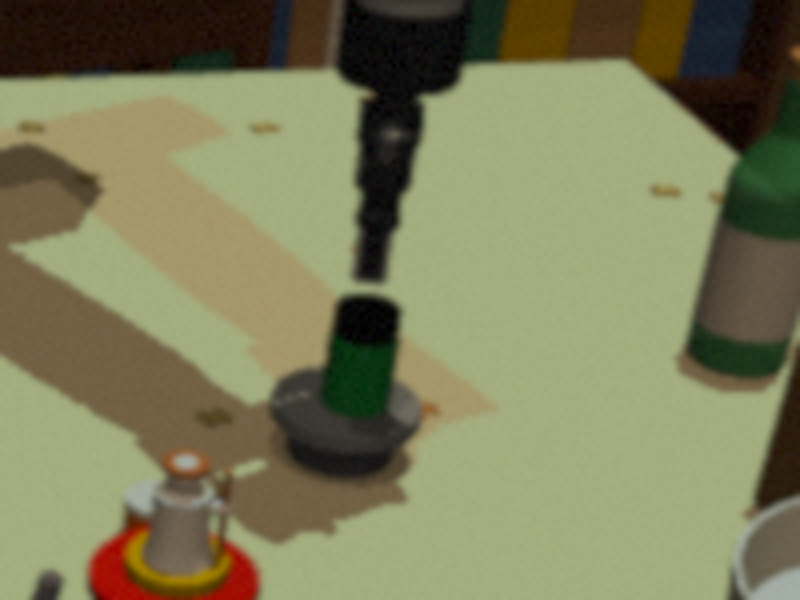

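The finger is at x≈372 and the lid at x≈366, so they line up. I'll descend, grip and lift.

>>> {"op": "drive_tool", "data": {
  "steps": [
    [2,0,0,0,1],
    [2,0,0,0,1],
    [2,0,0,0,1],
    [1.5,0,0,0,1],
    [0.6,0,0,0,1],
    [0,0,0,0,0.3],
    [0,0,0,0,0.3],
    [0,0,0,0,0.3],
    [0,0,0,0,0.3],
    [0,0,0,0,0.3]
  ]
}}

```text
time: 5.7
eef_pos: [0.4432, 0.2917, 0.0568]
tcp_rot: [0.58, 0.406, -0.578, 0.407]
contact_force: [-0.0, 0.1, 5.1]
opening: 0.527
```

>>> {"op": "drive_tool", "data": {
  "steps": [
    [0,0,0,0,0.2],
    [0,0,0,0,0.2],
    [0,0,0,0,0.2]
  ],
  "force": 40
}}

```text
time: 6.0
eef_pos: [0.4432, 0.2917, 0.0568]
tcp_rot: [0.58, 0.406, -0.578, 0.407]
contact_force: [0.2, -1.0, 5.5]
opening: 0.528
```

>>> {"op": "drive_tool", "data": {
  "steps": [
    [-0.5,0,0,0,0.2],
    [-1.5,0,0,0,0.2],
    [-2.5,0,0,0,0.2],
    [-3,0,0,0,0.2],
    [-3,0,0,0,0.2],
    [-2.5,0.6,0.6,0,0.2],
    [-1.3,1.5,1.6,0,0.2],
    [0,2.3,2.4,0,0.2],
    [0,2.3,2.4,0,0.2],
    [0,2.3,2.4,0,0.2]
  ]
}}

```text
time: 7.0
eef_pos: [0.4944, 0.1712, 0.1988]
tcp_rot: [-0.578, -0.407, 0.579, -0.407]
contact_force: [0.2, -0.3, -2.4]
opening: 0.525
```

>>> {"op": "drive_tool", "data": {
  "steps": [
    [0,2.3,2.4,0,0.2],
    [0,2.3,2.4,0,0.2],
    [0,2.3,2.4,0,0.2],
    [0,2.3,2.4,0,0.2],
    [0,2.3,2.6,0,0.2],
    [0,1.2,3,0,0.2],
    [0,0.3,3.3,0,0.2],
    [0,0,3.3,0,0.2],
    [0,0,3.3,0,0.2],
    [0,0,3.3,0,0.2]
  ]
}}

```text
time: 8.0
eef_pos: [0.5195, -0.1399, 0.1984]
tcp_rot: [-0.578, -0.407, 0.579, -0.406]
contact_force: [0.9, 0.2, -1.6]
opening: 0.528
```

>>> {"op": "drive_tool", "data": {
  "steps": [
    [0,0,3.3,0,0.2],
    [0,0,3.3,0,0.2],
    [0,0,3.3,0,0.2],
    [0,0,3,0,0.2],
    [0,0,2,0,0.2],
    [0,0,0,0,0.2],
    [0,0,0,0,0.2]
  ]
}}

```text
time: 8.7
eef_pos: [0.4696, -0.2789, 0.1983]
tcp_rot: [0.579, 0.406, -0.579, 0.406]
contact_force: [-0.1, -0.1, -2.2]
opening: 0.53
```

```bash
python3 - <<'E'
from h import *
to(.469,-.284,.035)
c=read_camera("scene"); a=cv2.resize(c["frame"][90:240,60:260],None,fx=4,fy=4,interpolation=cv2.INTER_CUBIC)
cv2.imwrite("pics/chk3.png",a[:,:,::-1])
E
```

```text
tcp [ 0.4696 -0.2789  0.1983] yaw -19.9 down -1.0 cm [16.33  0.13  0.52] t 8.7 op 0.53 F [-0.1 -0.1 -2.2]
```

View pics/chk3.png

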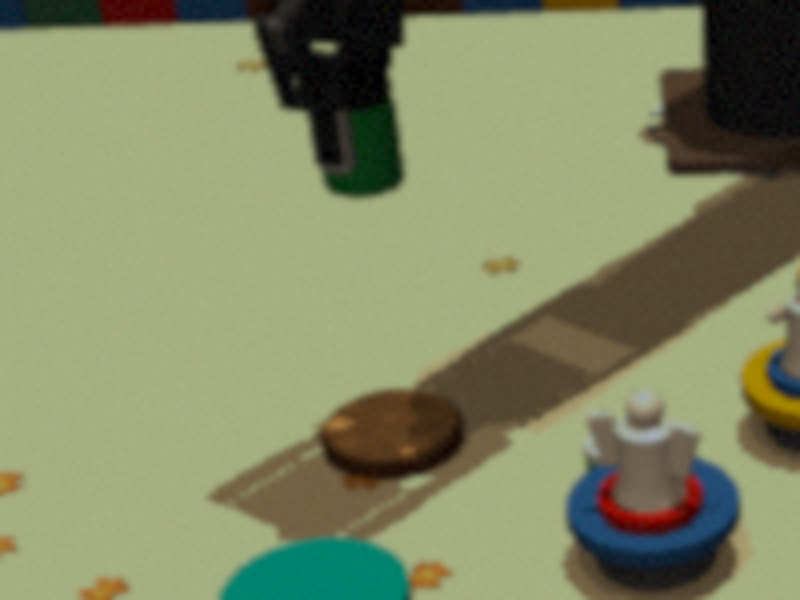

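Jar is held upright, with its underside centre near crop (364,182). The coaster top is centred near crop (392,427).

```bash
python3 - <<'E'
from h import *
c=read_camera("scene"); S=lambda u,v:(60+u/4,90+v/4)
print("jar under", onz(c,*S(364,181),.181)); 
print("coaster", onz(c,*S(392,427),.015)); print([onz(c,*S(*k),.015).round(4) for k in((320,428),(465,428),(394,391),(390,466))])
E
```

```text
jar under [ 0.47161762 -0.27711576]
coaster [ 0.47584508 -0.2815084 ]
[array([ 0.4723, -0.3257]), array([ 0.4818, -0.2364]), array([ 0.4327, -0.2835]), array([ 0.5199, -0.2794])]
```

>>> {"op": "drive_tool", "data": {
  "steps": [
    [1,0.2,0.5,0,0.2],
    [2,0,0,0,0.2],
    [3,0,0,0,0.2],
    [3,0,0,0,0.2],
    [3,0,0,0,0.2],
    [2,0,0,0,0.2],
    [1.2,0,0,0,0.2],
    [0.6,0,0,0,0.2],
    [0,0,0,0,0.2],
    [0,0,0,0,0.2]
  ]
}}

```text
time: 9.8
eef_pos: [0.471, -0.2851, 0.0414]
tcp_rot: [0.579, 0.406, -0.578, 0.407]
contact_force: [-1.0, 0.5, -1.8]
opening: 0.531
```

>>> {"op": "drive_tool", "data": {
  "steps": [
    [0.2,0,0,0,0.2],
    [0,0,0,0,0.2],
    [0.1,0,0,0,0.2],
    [0,0,0,0,0.2],
    [0,0,0,0,0.2]
  ]
}}

```text
time: 10.3
eef_pos: [0.4702, -0.2846, 0.0374]
tcp_rot: [0.579, 0.406, -0.579, 0.406]
contact_force: [-0.2, 0.1, -1.8]
opening: 0.53
```

Before I release, I'll check the jar against the coaster.

```bash
python3 - <<'E'
from h import *
to(.47,-.284,.032)
c=read_camera("scene"); a=cv2.resize(c["frame"][150:225,110:210],None,fx=4,fy=4,interpolation=cv2.INTER_CUBIC)
d=read_camera("top"); b=cv2.resize(d["frame"][240:315,360:460],None,fx=4,fy=4,interpolation=cv2.INTER_CUBIC)
cv2.imwrite("pics/chk4.png",np.hstack([a,b])[:,:,::-1])
E
```

```text
tcp [ 0.4702 -0.2846  0.0374] yaw -19.8 down -1.0 cm [ 0.54 -0.04 -0.05] t 10.3 op 0.53 F [-0.2  0.1 -1.8]
```

View pics/chk4.png

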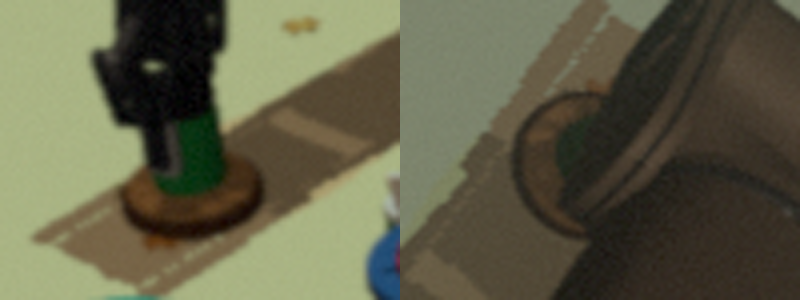

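```bash
python3 - <<'E'
from h import *
c=read_camera("scene");H=hsv(c)
g=cv2.inRange(H,np.array([50,120,20]),np.array([85,255,255]));
k=np.zeros_like(g);k[165:215,130:190]=255;g&=k
k2=np.argwhere(g); 
print("green rows",k2[:,0].min(),k2[:,0].max(),"cols at rows",{r:(k2[k2[:,0]==r][:,1].min(),k2[k2[:,0]==r][:,1].max()) for r in range(184,k2[:,0].max()+1,2)})
st=readout.get_state()["eef_pos"]; zb=st[2]-.017
for z,n in((zb,"pred jar under"),):
    P=[proj(c,[st[0]+.023*np.cos(t),st[1]+.023*np.sin(t),z]) for t in np.linspace(0,6.28,60)]; P=np.array(P);print(n,P.min(0),P.max(0))
b=cv2.inRange(H,np.array([4,100,10]),np.array([22,255,255]));k=np.zeros_like(b);cv2.ellipse(k,(158,199),(21,14),0,0,360,255,-1)
b&=k; q=np.argwhere(b)
for r in range(q[:,0].min(),q[:,0].max()+1,2): print(r,q[q[:,0]==r][:,1].min(),q[q[:,0]==r][:,1].max(),H[r,158])
for X in ((.467,-.285),(.470,-.284),(.474,-.282)):
    P=np.array([proj(c,[X[0]+.044*np.cos(t),X[1]+.044*np.sin(t),.013]) for t in np.linspace(0,6.28,90)]);print(X,P.min(0),P.max(0))
E
```

```text
green rows 177 198 cols at rows {184: (np.int64(155), np.int64(164)), 186: (np.int64(155), np.int64(164)), 188: (np.int64(156), np.int64(164)), 190: (np.int64(156), np.int64(165)), 192: (np.int64(156), np.int64(165)), 194: (np.int64(154), np.int64(164)), 196: (np.int64(150), np.int64(163)), 198: (np.int64(157), np.int64(157))}
pred jar under [147.19117268 188.94732046] [166.0298589  198.81848512]
186 167 167 [ 66 206  52]
188 166 171 [ 65 209  50]
190 167 174 [ 63 225  51]
192 145 176 [ 67 239  49]
194 143 178 [ 65 235  50]
196 141 179 [ 68 203  49]
198 137 179 [ 47 167  49]
200 137 179 [ 17 189  66]
202 139 178 [ 16 188  65]
204 138 178 [ 16 177  69]
206 140 175 [  5 159  32]
208 142 170 [ 12 189  35]
210 144 170 [ 18 109  84]
212 149 166 [ 22  93 126]
(0.467, -0.285) [138.90880373 186.42914233] [174.76708337 205.33406014]
(0.47, -0.284) [139.19017427 187.01326744] [175.11325237 205.99121526]
(0.474, -0.282) [139.84190995 187.78123183] [175.84614066 206.85510384]
```

>>> {"op": "drive_tool", "data": {
  "steps": [
    [0,0.3,-0.4,0,0.2],
    [0.2,0,0,0,0.2],
    [0,0,0,0,0.2],
    [0.15,0,0,0,0.2],
    [0,0,0,0,0.2],
    [0,0,0,0,0.2]
  ]
}}

```text
time: 11.05
eef_pos: [0.4743, -0.2818, 0.0337]
tcp_rot: [-0.579, -0.406, 0.579, -0.406]
contact_force: [0.8, -0.1, -2.0]
opening: 0.525
```

>>> {"op": "drive_tool", "data": {
  "steps": [
    [0.1,0,0,0,0.2],
    [0,0,0,0,0.2],
    [0,0,0,0,0.2]
  ]
}}

```text
time: 11.35
eef_pos: [0.4744, -0.2818, 0.0328]
tcp_rot: [-0.579, -0.406, 0.579, -0.406]
contact_force: [0.2, 0.0, -1.6]
opening: 0.526
```

>>> {"op": "drive_tool", "data": {
  "steps": [
    [0.1,0,0,0,0.2],
    [0,0,0,0,0.2],
    [0,0,0,0,0.2]
  ]
}}

```text
time: 11.65
eef_pos: [0.4744, -0.2818, 0.0318]
tcp_rot: [0.579, 0.406, -0.579, 0.406]
contact_force: [-0.4, 0.9, -2.4]
opening: 0.527
```

>>> {"op": "drive_tool", "data": {
  "steps": [
    [0.1,0,0,0,0.2],
    [0,0,0,0,0.2],
    [0,0,0,0,0.2]
  ]
}}

```text
time: 11.95
eef_pos: [0.4745, -0.2819, 0.0318]
tcp_rot: [-0.579, -0.407, 0.579, -0.406]
contact_force: [-2.7, 1.2, 5.9]
opening: 0.531
```

>>> {"op": "drive_tool", "data": {
  "steps": [
    [0,0,0,0,0.6],
    [0,0,0,0,1],
    [0,0,0,0,1],
    [0,0,0,0,1],
    [-1,0,0,0,1],
    [-2,0,0,0,1],
    [-3,0,0,0,1],
    [-3,0,0,0,1],
    [-3,0,0,0,1],
    [-3,0,0,0,1]
  ]
}}

```text
time: 12.95
eef_pos: [0.4744, -0.2818, 0.1828]
tcp_rot: [0.579, 0.406, -0.579, 0.407]
contact_force: [0.3, -0.8, -0.7]
opening: 1.003
```

>>> {"op": "drive_tool", "data": {
  "steps": [
    [-2,0,-2,0,1],
    [0,0,-4,0,1],
    [0,0,-4,0,1],
    [0,0,-4,0,1],
    [0,0,-4,0,1],
    [0,0,-4,0,1],
    [0,0,-4,0,1],
    [0,0,-4,0,1],
    [0,0,-4,0,1],
    [0,0,-4,0,1]
  ]
}}

```text
time: 13.95
eef_pos: [0.6038, 0.0773, 0.2017]
tcp_rot: [0.579, 0.406, -0.578, 0.407]
contact_force: [0.6, 0.1, -0.1]
opening: 1.001
```

>>> {"op": "drive_tool", "data": {
  "steps": [
    [0,0,-4,0,1],
    [0,0,-2,0,1],
    [0,0,0,0,1],
    [0,0,0,0,1]
  ]
}}

```text
time: 14.35
eef_pos: [0.6235, 0.1316, 0.2009]
tcp_rot: [-0.578, -0.406, 0.579, -0.407]
contact_force: [0.4, 0.0, 0.3]
opening: 1.0
```

```bash
cat > disc.py <<'E'
from h import *
def outline(c,x,y,z,r): return np.array([proj(c,[x+r*np.cos(t),y+r*np.sin(t),z]) for t in np.linspace(0,2*np.pi,72)])
E
python3 - <<'E'
from disc import *
to(.623,.1305,.063)
c=read_camera("scene")
im=cv2.resize(c["frame"][80:250,100:400],None,fx=2.65,fy=2.65,interpolation=cv2.INTER_CUBIC)[:,:,::-1].copy()
for x,y,z,r in((.6246,.1289,.04,.05),(.6211,.1312,.05,.03),(.607,-.1235,.04,.05),(.6095,-.1236,.05,.03),(.4775,-.014,.04,.05),(.4732,-.0152,.05,.03),(.438,.288,.04,.05),(.474,-.282,.015,.044)):
    p=((outline(c,x,y,z,r)-[100,80]+.5)*2.65).astype(np.int32); cv2.polylines(im,[p],True,(255,0,255),1)
cv2.imwrite("pics/ov.png",im)
E
```

```text
tcp [0.6235 0.1316 0.2009] yaw -19.8 down -1.0 cm [ 1.379e+01 -1.000e-02  1.100e-01] t 14.3 op 1.0 F [0.4 0.  0.3]
```

View pics/ov.png

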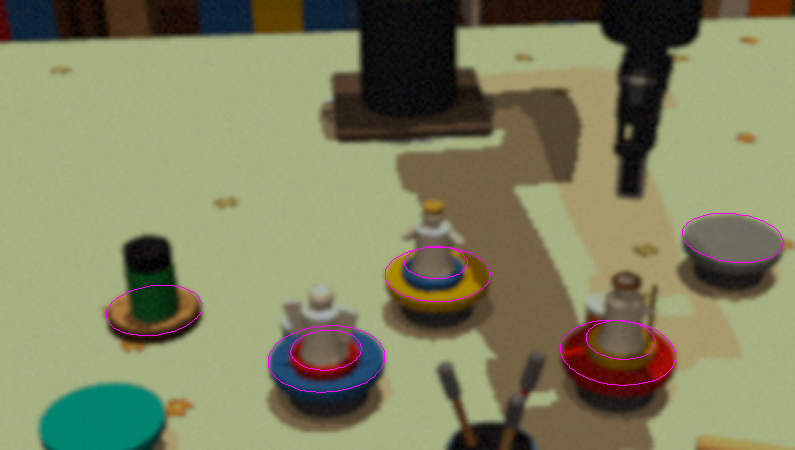

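The overlay shows the measured outlines within about 1–3 px of the discs and bases. The jar stands centred on the coaster (crop (153,318)). Next I'll grasp the shepherd.

>>> {"op": "drive_tool", "data": {
  "steps": [
    [1.5,0,0,0,1],
    [3,0,0,0,1],
    [3,0,0,0,1],
    [3,0,0,0,1],
    [2,0,0,0,1],
    [1.0,0,0,0,1],
    [0.4,0,0,0,1],
    [0,0,0,0,1],
    [0,0,0,0,0.3],
    [0,0,0,0,0.2]
  ]
}}

```text
time: 15.4
eef_pos: [0.6248, 0.1321, 0.0634]
tcp_rot: [0.58, 0.406, -0.578, 0.407]
contact_force: [0.2, -0.6, -0.7]
opening: 0.692
```

>>> {"op": "drive_tool", "data": {
  "steps": [
    [0,0,0,0,0.2],
    [0,0,0,0,0.2],
    [0,0,0,0,0.2],
    [0,0,0,0,0.2],
    [0,0,0,0,0.2],
    [0,0,0,0,0.2]
  ]
}}

```text
time: 16.0
eef_pos: [0.6245, 0.1322, 0.0629]
tcp_rot: [0.579, 0.406, -0.578, 0.407]
contact_force: [0.6, 0.6, 4.8]
opening: 0.387
```

>>> {"op": "drive_tool", "data": {
  "steps": [
    [-0.5,0,0,0,0.2],
    [-1.5,0,0,0,0.2],
    [-2.5,0,0,0,0.2],
    [-2.5,0,0,0,0.2],
    [-1,-0.5,-0.2,0,0.2],
    [0,-1.5,-0.5,0,0.2],
    [0,-2.5,-0.9,0,0.2],
    [0,-3,-1.1,0,0.2],
    [0,-3,-1.1,0,0.2],
    [0,-3,-1.1,0,0.2]
  ]
}}

```text
time: 17.0
eef_pos: [0.5099, 0.2249, 0.1395]
tcp_rot: [-0.577, -0.407, 0.58, -0.406]
contact_force: [-0.4, -0.2, -1.8]
opening: 0.381
```

>>> {"op": "drive_tool", "data": {
  "steps": [
    [0,-3,-1.1,0,0.2],
    [0,-2.6,-1,0,0.2],
    [0,-2,-0.8,0,0.2],
    [0,-1.1,-0.4,0,0.2],
    [0,-0.5,-0.2,0,0.2],
    [1,0,0,0,0.2],
    [2,0,0,0,0.2],
    [2,0,0,0,0.2],
    [1.5,0,0,0,0.2],
    [0.7,0,0,0,0.2]
  ]
}}

```text
time: 18.0
eef_pos: [0.438, 0.2871, 0.0674]
tcp_rot: [-0.578, -0.406, 0.58, -0.406]
contact_force: [-0.2, 0.5, -1.4]
opening: 0.383
```

>>> {"op": "drive_tool", "data": {
  "steps": [
    [0,0,0,0,0.2],
    [0,0,0,0,0.2]
  ]
}}

```text
time: 18.2
eef_pos: [0.4394, 0.2881, 0.0702]
tcp_rot: [0.579, 0.406, -0.578, 0.406]
contact_force: [-0.3, 0.7, -1.8]
opening: 0.386
```

```bash
python3 - <<'E'
from disc import *
to(.44,.288,.063)
c=read_camera("scene")
a=cv2.resize(c["frame"][110:230,300:420],None,fx=4,fy=4,interpolation=cv2.INTER_CUBIC)
cv2.imwrite("pics/chk5.png",a[:,:,::-1])
E
```

```text
tcp [0.4394 0.2881 0.0702] yaw -19.9 down -1.0 cm [ 0.72  0.06 -0.01] t 18.2 op 0.39 F [-0.3  0.7 -1.8]
```

View pics/chk5.png

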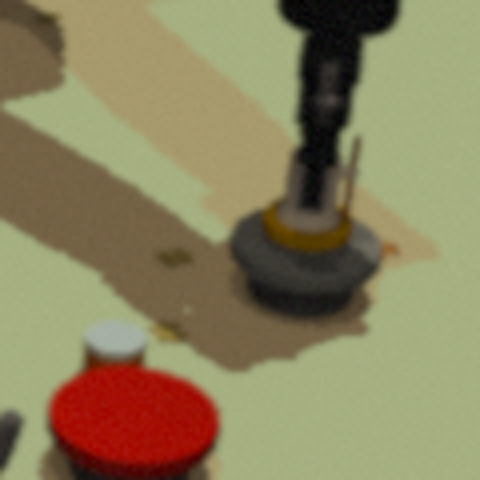

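The shepherd hangs upright over the grey stand (base ring centred near (308,225), disc centre (305,245)). Lowering it.

>>> {"op": "drive_tool", "data": {
  "steps": [
    [0.3,0,0,0,0.2],
    [0.2,0,0,0,0.2],
    [0.1,0,0,0,0.2],
    [0,0,0,0,0.2],
    [0.1,0,0,0,0.2],
    [0,0,0,0,0.2],
    [0,0,0,0,0.2]
  ]
}}

```text
time: 18.95
eef_pos: [0.4389, 0.2882, 0.0629]
tcp_rot: [0.579, 0.406, -0.579, 0.406]
contact_force: [-0.3, 0.1, -2.0]
opening: 0.384
```

>>> {"op": "drive_tool", "data": {
  "steps": [
    [0.1,0,0,0,0.2],
    [0,0,0,0,0.2],
    [0,0,0,0,0.2]
  ]
}}

```text
time: 19.25
eef_pos: [0.4389, 0.2882, 0.0629]
tcp_rot: [-0.579, -0.406, 0.579, -0.406]
contact_force: [-2.6, -2.2, 5.3]
opening: 0.384
```

```bash
python3 - <<'E'
from m import *
m("top","red",231,220,RED,.04,28);m("scene","red",333,215,RED,.04,28)
h=blob(C["scene"],333,215,*RED,28); print("scene hull",h.min(0),h.max(0))
from disc import *
for x,y in((.6246,.1289),(.628,.128)):
    o=outline(C["scene"],x,y,.04,.05); print(o.min(0),o.max(0))
E
```

```text
top   red          x0.6246 y0.1289 d100 r0.638
scene red          x0.6317 y0.1260 d119 r0.644
scene hull [312. 200.] [354. 229.]
[311.07921253 200.30289237] [354.44712692 224.84995987]
[310.96225969 201.09813556] [354.44106516 225.77108315]
```

>>> {"op": "drive_tool", "data": {
  "steps": [
    [0,0,0,0,0.6],
    [0,0,0,0,1],
    [0,0,0,0,1],
    [0,0,0,0,1],
    [0,0,0,0,1],
    [-1,0,0,0,1],
    [-2,0,0,0,1],
    [-3,0,0,0,1],
    [-3,0,0,0,1],
    [-3,0,0,0,1]
  ]
}}

```text
time: 20.35
eef_pos: [0.4387, 0.2881, 0.1837]
tcp_rot: [0.579, 0.406, -0.578, 0.406]
contact_force: [0.1, 0.9, -0.2]
opening: 0.998
```

>>> {"op": "drive_tool", "data": {
  "steps": [
    [-1,1.5,1.6,0,1],
    [0,3,3.2,0,1],
    [0,3,3.2,0,1],
    [0,3,3.2,0,1],
    [0,3,3.2,0,1],
    [0,3,3.2,0,1],
    [0,3,3.2,0,1],
    [0,3,3.2,0,1],
    [0,3,3.2,0,1],
    [0,3,3.2,0,1]
  ]
}}

```text
time: 21.35
eef_pos: [0.6042, -0.0964, 0.1928]
tcp_rot: [0.579, 0.406, -0.578, 0.407]
contact_force: [0.8, 0.4, 0.1]
opening: 0.999
```

>>> {"op": "drive_tool", "data": {
  "steps": [
    [0,1.8,2.5,0,1],
    [0,0,0,0,1],
    [0,0,0,0,1],
    [0,0,0,0,1]
  ]
}}

```text
time: 21.75
eef_pos: [0.6118, -0.1232, 0.192]
tcp_rot: [0.579, 0.407, -0.578, 0.406]
contact_force: [1.0, -0.3, 0.1]
opening: 1.002
```

```bash
python3 - <<'E'
from h import *
to(.611,-.1245,.061)
E
```

```text
tcp [ 0.6118 -0.1232  0.192 ] yaw -19.8 down -1.0 cm [13.1  -0.02  0.16] t 21.8 op 1.0 F [ 1.  -0.3  0.1]
```

>>> {"op": "drive_tool", "data": {
  "steps": [
    [1.5,0,0.1,0,1],
    [3,0,0,0,1],
    [3,0,0,0,1],
    [3,0,0,0,1],
    [1.5,0,0,0,1],
    [0.7,0,0,0,1],
    [0.3,0,0,0,1],
    [0,0,0,0,1],
    [0,0,0,0,0.3],
    [0,0,0,0,0.2]
  ]
}}

```text
time: 22.75
eef_pos: [0.6127, -0.1255, 0.0634]
tcp_rot: [0.579, 0.406, -0.578, 0.407]
contact_force: [0.2, 0.7, -0.6]
opening: 0.693
```

>>> {"op": "drive_tool", "data": {
  "steps": [
    [0,0,0,0,0.2],
    [0,0,0,0,0.2],
    [0,0,0,0,0.2],
    [0,0,0,0,0.2],
    [0,0,0,0,0.2],
    [0,0,0,0,0.2]
  ]
}}

```text
time: 23.35
eef_pos: [0.6124, -0.1254, 0.0628]
tcp_rot: [0.579, 0.406, -0.578, 0.407]
contact_force: [0.7, -0.9, 6.0]
opening: 0.385
```

>>> {"op": "drive_tool", "data": {
  "steps": [
    [-0.5,0,0,0,0.2],
    [-1.5,0,0,0,0.2],
    [-2.5,0,0,0,0.2],
    [-2.5,0,0,0,0.2],
    [-1,-0.3,-1,0,0.2],
    [0,-0.6,-2,0,0.2],
    [0,-0.9,-3,0,0.2],
    [0,-0.9,-3,0,0.2],
    [0,-0.9,-3,0,0.2],
    [0,-0.9,-3,0,0.2]
  ]
}}

```text
time: 24.35
eef_pos: [0.6194, 0.0333, 0.1411]
tcp_rot: [-0.578, -0.407, 0.579, -0.406]
contact_force: [0.2, 0.2, -1.7]
opening: 0.384
```

>>> {"op": "drive_tool", "data": {
  "steps": [
    [0,-0.9,-3,0,0.2],
    [0,-0.9,-2.8,0,0.2],
    [0,-0.7,-2,0,0.2],
    [0,-0.3,-1,0,0.2],
    [0,-0.2,-0.5,0,0.2],
    [1,0,0,0,0.2],
    [2,0,0,0,0.2],
    [2,0,0,0,0.2],
    [1.5,0,0,0,0.2],
    [0.5,0,0,0,0.2]
  ]
}}

```text
time: 25.35
eef_pos: [0.622, 0.1279, 0.0688]
tcp_rot: [-0.577, -0.407, 0.58, -0.405]
contact_force: [0.4, 0.2, -1.4]
opening: 0.383
```

>>> {"op": "drive_tool", "data": {
  "steps": [
    [0,0,0,0,0.2],
    [0,0,0,0,0.2]
  ]
}}

```text
time: 25.55
eef_pos: [0.6244, 0.1286, 0.0726]
tcp_rot: [0.579, 0.406, -0.578, 0.407]
contact_force: [0.2, -0.3, -0.5]
opening: 0.388
```

```bash
python3 - <<'E'
from m import *
from disc import *
to(.625,.1288,.063)
c=C["scene"]; a=cv2.resize(c["frame"][150:250,280:390],None,fx=5,fy=5,interpolation=cv2.INTER_CUBIC)[:,:,::-1].copy()
e=readout.get_state()["eef_pos"]
for o in(outline(c,.625,.1288,.04,.05),outline(c,e[0],e[1],e[2]-.023,.03),outline(c,e[0],e[1],e[2]-.013,.03)):
    cv2.polylines(a,[((o-[280,150]+.5)*5).astype(np.int32)],True,(255,0,255),1)
cv2.imwrite("pics/chk6.png",a)
m("top","blue",337,224,BLU,.04,28);m("scene","blue",222,218,BLU,.04,28)
h=blob(c,222,218,*BLU,28); print("scene hull",h.min(0),h.max(0))
for x,y in((.6043,-.1221),(.610,-.1245)):
    o=outline(c,x,y,.04,.05); print(o.min(0),o.max(0))
E
```

```text
tcp [0.6247 0.1288 0.0732] yaw -19.9 down -1.0 cm [ 1.02  0.03 -0.01] t 25.6 op 0.38 F [ 0.  -0.4 -0.4]
top   blue         x0.6043 y-0.1222 d98 r0.617
scene blue         x0.6148 y-0.1246 d113 r0.627
scene hull [202. 203.] [244. 231.]
[201.35200268 201.78298375] [245.29755104 226.72136462]
[200.27576071 203.16084174] [244.42365635 228.32065506]
```

View pics/chk6.png

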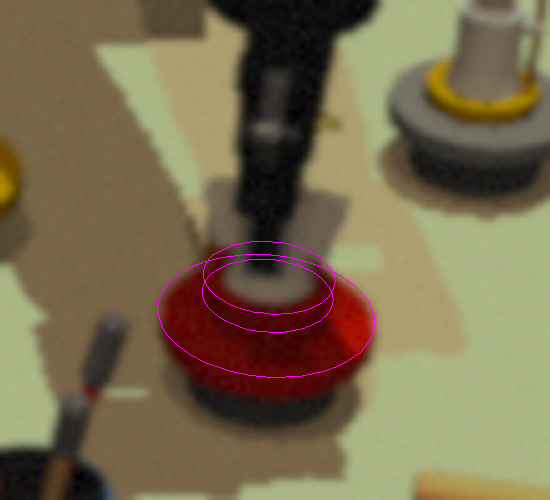

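The angel is upright and centred over the red stand (robe at (268,285), predicted base centre x≈268). Lowering it.

>>> {"op": "drive_tool", "data": {
  "steps": [
    [0.5,0,0,0,0.2],
    [0.3,0,0,0,0.2],
    [0.1,0,0,0,0.2],
    [0,0,0,0,0.2],
    [0.1,0,0,0,0.2],
    [0,0,0,0,0.2],
    [0,0,0,0,0.2]
  ]
}}

```text
time: 26.35
eef_pos: [0.6238, 0.129, 0.0628]
tcp_rot: [0.579, 0.406, -0.579, 0.406]
contact_force: [-3.6, -1.2, 5.4]
opening: 0.385
```

>>> {"op": "drive_tool", "data": {
  "steps": [
    [0.1,0,0,0,0.2],
    [0,0,0,0,0.2],
    [0,0,0,0,0.2]
  ]
}}

```text
time: 26.65
eef_pos: [0.6238, 0.129, 0.0627]
tcp_rot: [-0.578, -0.406, 0.579, -0.406]
contact_force: [-5.4, -0.8, 9.6]
opening: 0.383
```

>>> {"op": "drive_tool", "data": {
  "steps": [
    [-0.1,0,0,0,0.2],
    [0,0,0,0,0.6],
    [0,0,0,0,1],
    [0,0,0,0,1],
    [0,0,0,0,1],
    [-1,0,0,0,1],
    [-2,0,0,0,1],
    [-3,0,0,0,1],
    [-3,0,0,0,1],
    [-3,0,0,0,1]
  ]
}}

```text
time: 27.65
eef_pos: [0.6237, 0.1289, 0.1838]
tcp_rot: [0.579, 0.406, -0.578, 0.407]
contact_force: [-0.2, -0.3, -1.0]
opening: 0.996
```

>>> {"op": "drive_tool", "data": {
  "steps": [
    [-1,-0.9,1.9,0,1],
    [0,-1.8,3.8,0,1],
    [0,-1.8,3.8,0,1],
    [0,-1.8,3.8,0,1],
    [0,-1.8,3.6,0,1],
    [0,-0.8,1.8,0,1],
    [0,0,0,0,1],
    [0,0,0,0,1],
    [0,0,0,0,1]
  ]
}}

```text
time: 28.55
eef_pos: [0.4773, -0.0164, 0.1924]
tcp_rot: [0.579, 0.406, -0.578, 0.407]
contact_force: [0.2, 0.3, -0.1]
opening: 1.005
```

```bash
python3 - <<'E'
from h import *
to(.476,-.0165,.061)
E
```

```text
tcp [ 0.4773 -0.0164  0.1924] yaw -19.8 down -1.0 cm [13.14 -0.13  0.06] t 28.6 op 1.0 F [ 0.2  0.3 -0.1]
```

>>> {"op": "drive_tool", "data": {
  "steps": [
    [1.5,-0.1,0,0,1],
    [3,0,0,0,1],
    [3,0,0,0,1],
    [3,0,0,0,1],
    [1.5,0,0,0,1],
    [0.7,0,0,0,1],
    [0.3,0,0,0,1],
    [0,0,0,0,1],
    [0,0,0,0,0.3],
    [0,0,0,0,0.2]
  ]
}}

```text
time: 29.55
eef_pos: [0.4764, -0.0166, 0.0629]
tcp_rot: [0.579, 0.406, -0.578, 0.407]
contact_force: [-0.2, -0.2, -0.1]
opening: 0.692
```

>>> {"op": "drive_tool", "data": {
  "steps": [
    [0,0,0,0,0.2],
    [0,0,0,0,0.2],
    [0,0,0,0,0.2],
    [0,0,0,0,0.2],
    [0,0,0,0,0.2],
    [0,0,0,0,0.2]
  ]
}}

```text
time: 30.15
eef_pos: [0.4766, -0.0168, 0.0629]
tcp_rot: [0.579, 0.406, -0.578, 0.407]
contact_force: [0.1, 0.3, 5.5]
opening: 0.386
```

>>> {"op": "drive_tool", "data": {
  "steps": [
    [-0.5,0,0,0,0.2],
    [-1.5,0,0,0,0.2],
    [-2.5,0,0,0,0.2],
    [-2.5,0,0,0,0.2],
    [-1,0.9,0.3,0,0.2],
    [0,2,0.7,0,0.2],
    [0,3,1.1,0,0.2],
    [0,3,1.1,0,0.2],
    [0,3,1,0,0.2],
    [0,2,0.7,0,0.2]
  ]
}}

```text
time: 31.15
eef_pos: [0.5906, -0.1114, 0.1402]
tcp_rot: [-0.578, -0.407, 0.579, -0.406]
contact_force: [0.3, 0.6, -2.7]
opening: 0.385
```

>>> {"op": "drive_tool", "data": {
  "steps": [
    [0,1.4,0.5,0,0.2],
    [0,0.6,0.2,0,0.2],
    [1,0,0,0,0.2],
    [2,0,0,0,0.2],
    [2,0,0,0,0.2],
    [1.5,0,0,0,0.2],
    [0.5,0,0,0,0.2],
    [0,0,0,0,0.2],
    [0,0,0,0,0.2]
  ]
}}

```text
time: 32.05
eef_pos: [0.6066, -0.1232, 0.0726]
tcp_rot: [0.579, 0.406, -0.578, 0.407]
contact_force: [0.1, -0.2, -0.9]
opening: 0.381
```

```bash
python3 - <<'E'
from m import *
to(.607,-.124,.063)
c,d=C["scene"],C["top"]; a=cv2.resize(c["frame"][150:250,170:280],None,fx=4,fy=4,interpolation=cv2.INTER_CUBIC)[:,:,::-1]
b=cv2.resize(d["frame"][190:290,195:280],None,fx=4,fy=4,interpolation=cv2.INTER_CUBIC)[:,:,::-1]
cv2.imwrite("pics/chk7.png",np.hstack([a,b]))
m("top","yellow",294,280,YEL,.04,28);m("scene","yellow",265,186,YEL,.04,28)
h=blob(c,265,186,*YEL,28); print("scene hull",h.min(0),h.max(0))
from disc import *
for x,y in((.4766,-.0139),(.48,-.015)):
    o=outline(c,x,y,.04,.05); print(o.min(0),o.max(0))
m("top","shep base",163,300,YEL,.05,24)
E
```

```text
tcp [ 0.607  -0.1234  0.0732] yaw -19.8 down -1.0 cm [1.02 0.02 0.06] t 32.1 op 0.39 F [ 0.6  0.3 -2. ]
top   yellow       x0.4769 y-0.0124 d98 r0.477
scene yellow       x0.4879 y0.0137 d83 r0.488
scene hull [272. 176.] [284. 193.]
[244.89209537 172.64942521] [284.45788469 193.12371077]
[244.55004767 173.32038437] [284.20956327 193.89134437]
top   shep base    x0.4378 y0.2868 d59 r0.523
```

View pics/chk7.png

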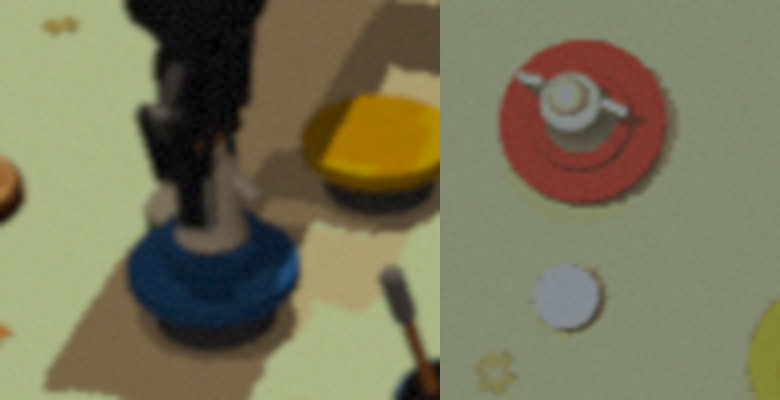

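The angel's base ring (bottom edge y≈171, right edge x≈633) is concentric with the red disc (583,122) in the top view. The king hangs upright over the blue stand, so I'll lower it.

>>> {"op": "drive_tool", "data": {
  "steps": [
    [0.5,0,0.05,0,0.2],
    [0.3,0,0,0,0.2],
    [0.1,0,0,0,0.2],
    [0,0,0,0,0.2],
    [0.1,0,0,0,0.2],
    [0,0,0,0,0.2],
    [0,0,0,0,0.2]
  ]
}}

```text
time: 32.85
eef_pos: [0.6061, -0.1236, 0.0631]
tcp_rot: [-0.579, -0.406, 0.579, -0.406]
contact_force: [-3.7, 0.6, 4.9]
opening: 0.384
```

>>> {"op": "drive_tool", "data": {
  "steps": [
    [0.1,0,0,0,0.2],
    [0,0,0,0,0.2],
    [0,0,0,0,0.2]
  ]
}}

```text
time: 33.15
eef_pos: [0.6061, -0.1237, 0.063]
tcp_rot: [-0.578, -0.407, 0.579, -0.406]
contact_force: [-6.5, 1.1, 10.5]
opening: 0.383
```

>>> {"op": "drive_tool", "data": {
  "steps": [
    [-0.1,0,0,0,0.2],
    [0,0,0,0,0.6],
    [0,0,0,0,1],
    [0,0,0,0,1],
    [0,0,0,0,1],
    [-1,0,0,0,1],
    [-2,0,0,0,1],
    [-3,0,0,0,1],
    [-3,0,0,0,1],
    [-3,0,0,0,1]
  ]
}}

```text
time: 34.15
eef_pos: [0.606, -0.1236, 0.1837]
tcp_rot: [0.579, 0.406, -0.579, 0.407]
contact_force: [0.9, -0.7, 0.4]
opening: 1.002
```

>>> {"op": "drive_tool", "data": {
  "steps": [
    [-1,-1.5,-1.6,0,1],
    [0,-3,-3.3,0,1],
    [0,-3,-3.3,0,1],
    [0,-3,-3.3,0,1],
    [0,-3,-3.3,0,1],
    [0,-3,-3.3,0,1],
    [0,-3,-3.3,0,1],
    [0,-3,-3.3,0,1],
    [0,-3,-3.3,0,1],
    [0,-3,-3.3,0,1]
  ]
}}

```text
time: 35.15
eef_pos: [0.4433, 0.2692, 0.1929]
tcp_rot: [0.579, 0.406, -0.578, 0.407]
contact_force: [0.2, 0.8, -0.2]
opening: 1.001
```

>>> {"op": "drive_tool", "data": {
  "steps": [
    [0,-1.3,-1.7,0,1],
    [0,0,0,0,1],
    [0,0,0,0,1],
    [0,0,0,0,1]
  ]
}}

```text
time: 35.55
eef_pos: [0.4381, 0.2872, 0.1921]
tcp_rot: [0.579, 0.406, -0.579, 0.406]
contact_force: [-0.0, 0.5, -0.9]
opening: 0.999
```

```bash
python3 - <<'E'
from m import *
to(.439,.288,.061)
m("top","yellow",294,280,YEL,.04,28);m("top","king base",337,222,BLU,.05,28)
c=C["scene"];h=blob(c,265,186,*YEL,28); print("scene hull",h.min(0),h.max(0))
d=C["top"]; b=cv2.resize(d["frame"][190:260,295:380],None,fx=6,fy=6,interpolation=cv2.INTER_CUBIC)[:,:,::-1]
cv2.imwrite("pics/chk8.png",b)
E
```

```text
tcp [0.4382 0.2869 0.192 ] yaw -19.9 down -1.0 cm [13.1   0.03 -0.13] t 35.6 op 1.0 F [-0.1  1.1  0.4]
top   yellow       x0.4762 y-0.0141 d98 r0.476
top   king base    x0.6024 y-0.1208 d97 r0.614
scene hull [245. 173.] [284. 195.]
```

View pics/chk8.png

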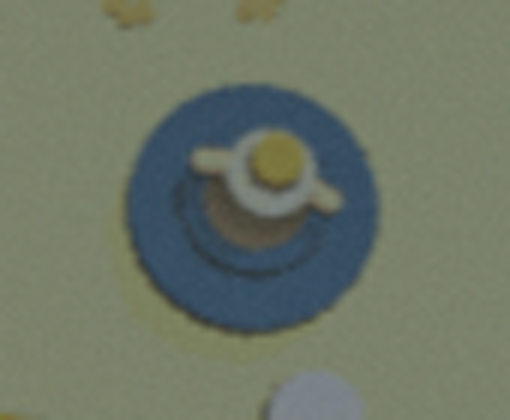

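The king's base ring, centred near (255,203), is within about 3 mm of the blue disc centre (253,209). Now the shepherd.

>>> {"op": "drive_tool", "data": {
  "steps": [
    [1.5,0,-0.1,0,1],
    [3,0,0,0,1],
    [3,0,0,0,1],
    [3,0,0,0,1],
    [1.5,0,0,0,1],
    [0.7,0,0,0,1],
    [0.3,0,0,0,1],
    [0,0,0,0,1],
    [0,0,0,0,0.3],
    [0,0,0,0,0.2]
  ]
}}

```text
time: 36.65
eef_pos: [0.4389, 0.2893, 0.0632]
tcp_rot: [0.58, 0.406, -0.578, 0.407]
contact_force: [-0.4, 0.3, -0.9]
opening: 0.694
```

>>> {"op": "drive_tool", "data": {
  "steps": [
    [0,0,0,0,0.2],
    [0,0,0,0,0.2],
    [0,0,0,0,0.2],
    [0,0,0,0,0.2],
    [0,0,0,0,0.2],
    [0,0,0,0,0.2]
  ]
}}

```text
time: 37.25
eef_pos: [0.4385, 0.2892, 0.0628]
tcp_rot: [0.579, 0.406, -0.578, 0.406]
contact_force: [-1.1, -0.3, 6.1]
opening: 0.384
```

>>> {"op": "drive_tool", "data": {
  "steps": [
    [-0.5,0,0,0,0.2],
    [-1.5,0,0,0,0.2],
    [-2.5,0,0,0,0.2],
    [-2.5,0,0,0,0.2],
    [-1,0.5,1,0,0.2],
    [0,1,2,0,0.2],
    [0,1.5,3,0,0.2],
    [0,1.5,3,0,0.2],
    [0,1.5,3,0,0.2],
    [0,1.5,3,0,0.2]
  ]
}}

```text
time: 38.25
eef_pos: [0.4568, 0.1204, 0.1413]
tcp_rot: [-0.578, -0.406, 0.579, -0.406]
contact_force: [0.6, -0.3, -1.8]
opening: 0.383
```

>>> {"op": "drive_tool", "data": {
  "steps": [
    [0,1.5,3,0,0.2],
    [0,1.5,3,0,0.2],
    [0,1.5,2.8,0,0.2],
    [0,1.2,2,0,0.2],
    [0,0.9,1.4,0,0.2],
    [1,0,0,0,0.2],
    [2,0,0,0,0.2],
    [2,0,0,0,0.2],
    [1.5,0,0,0,0.2],
    [0.5,0,0,0,0.2]
  ]
}}

```text
time: 39.25
eef_pos: [0.4756, -0.0139, 0.069]
tcp_rot: [-0.577, -0.408, 0.58, -0.405]
contact_force: [-0.2, 0.5, -1.3]
opening: 0.386
```

>>> {"op": "drive_tool", "data": {
  "steps": [
    [0,0,0,0,0.2],
    [0,0,0,0,0.2]
  ]
}}

```text
time: 39.45
eef_pos: [0.4785, -0.0147, 0.0722]
tcp_rot: [0.579, 0.406, -0.578, 0.407]
contact_force: [0.9, -0.2, -1.5]
opening: 0.386
```

```bash
python3 - <<'E'
from h import *
to(.478,-.0145,.063)
E
```

```text
tcp [ 0.4785 -0.0147  0.0722] yaw -19.8 down -1.0 cm [ 0.92 -0.05  0.  ] t 39.5 op 0.39 F [ 0.9 -0.2 -1.5]
```

>>> {"op": "drive_tool", "data": {
  "steps": [
    [0.5,0,0,0,0.2],
    [0.3,0,0,0,0.2],
    [0.1,0,0,0,0.2],
    [0,0,0,0,0.2],
    [0.1,0,0,0,0.2],
    [0,0,0,0,0.2],
    [0,0,0,0,0.2]
  ]
}}

```text
time: 40.15
eef_pos: [0.4785, -0.0148, 0.0627]
tcp_rot: [-0.579, -0.406, 0.579, -0.406]
contact_force: [-3.7, -0.0, 4.9]
opening: 0.382
```

>>> {"op": "drive_tool", "data": {
  "steps": [
    [0,0,0,0,0.2],
    [0,0,0,0,0.6],
    [0,0,0,0,1],
    [0,0,0,0,1],
    [0,0,0,0,1],
    [-1,0,0,0,1],
    [-2,0,0,0,1],
    [-3,0,0,0,1],
    [-3,0,0,0,1],
    [-3,0,0,0,1]
  ]
}}

```text
time: 41.15
eef_pos: [0.4782, -0.0147, 0.1837]
tcp_rot: [0.579, 0.406, -0.579, 0.407]
contact_force: [0.6, -0.1, 0.8]
opening: 1.001
```

>>> {"op": "drive_tool", "data": {
  "steps": [
    [-2,0,-2,0,1],
    [0,0,-4,0,1],
    [0,0,-4,0,1],
    [0,0,-4,0,1],
    [0,0,-4,0,1],
    [0,0,-4,0,1],
    [0,0,-4,0,1],
    [0,0,-4,0,1],
    [0,0,-2,0,1],
    [0,0,0,0,1]
  ]
}}

```text
time: 42.15
eef_pos: [0.5872, 0.2886, 0.2023]
tcp_rot: [0.578, 0.407, -0.578, 0.407]
contact_force: [0.4, -0.7, 0.4]
opening: 1.002
```

```bash
python3 - <<'E'
from m import *
d=C["top"]; b=cv2.resize(d["frame"][180:320,130:440],None,fx=2.58,fy=2.58,interpolation=cv2.INTER_CUBIC)[:,:,::-1]
a=cv2.resize(C["scene"]["frame"][130:300,100:410],None,fx=2.58,fy=2.58*.5,interpolation=cv2.INTER_CUBIC)[:,:,::-1]
cv2.imwrite("pics/fin.png",np.vstack([b,a]))
m("top","brush",285,150,([90,30,20],[120,255,90]),.088,22)
E
```

```text
top   brush        x0.7804 y0.0083 d31 r0.780
```

View pics/fin.png

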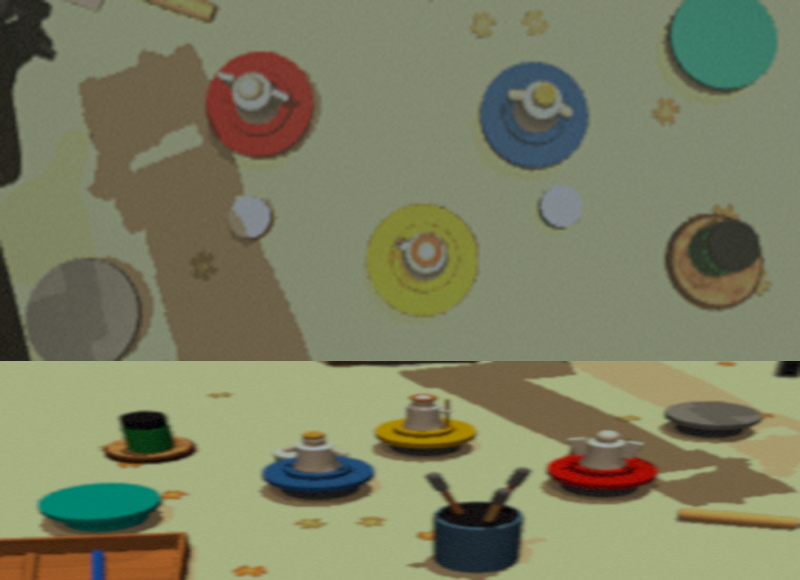

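Everything stands in its place and grey is empty. The shepherd's ring is at (424,257) on the yellow disc at (422,260). The jar may sit a little toward +x, so I'll measure it once more.

```bash
python3 - <<'E'
from disc import *
out=[]
for n,(u0,v0) in(("top",(378,250)),("scene",(128,160))):
    c=read_camera(n); k=7
    a=cv2.resize(c["frame"][v0:v0+60,u0:u0+57],None,fx=k,fy=k,interpolation=cv2.INTER_CUBIC)[:,:,::-1].copy()
    x,y=(.4666,-.2845) if n=="top" else (.4735,-.282)
    for o,col in((outline(c,x,y,.015,.044),(255,0,255)),(outline(c,x,y,.0155,.023),(255,255,0))):
        cv2.polylines(a,[((o-[u0,v0]+.5)*k).astype(np.int32)],True,col,1)
    out.append(cv2.convertScaleAbs(a,alpha=1.7))
cv2.imwrite("pics/jar.png",np.hstack(out))
E
```

```text
(no output)
```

View pics/jar.png

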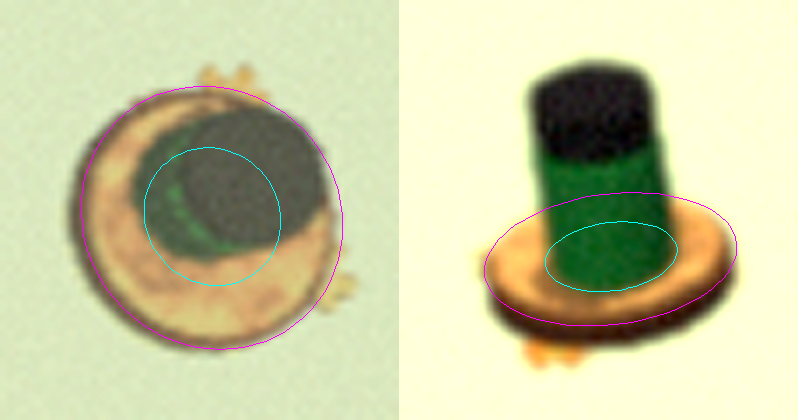

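The top view suggests the jar is about 8 mm off toward +x, while the scene view says it's centred. The raw pixel profiles should settle it.

```bash
python3 - <<'E'
from disc import *
t=read_camera("top"); s=read_camera("scene")
T=t["frame"].astype(int);S=s["frame"].astype(int)
print("top col 406-407"); print([(r,*T[r,405:409].mean(0).round().astype(int)) for r in range(260,303)])
print("top row 277"); print([(k,*T[276:279,k].mean(0).round().astype(int)) for k in range(384,430)])
print("scene col 157-158");print([(r,*S[r,157:160].mean(0).round().astype(int)) for r in range(183,214)])
print("scene col 172,144");print([(r,*S[r,172],*S[r,144]) for r in range(183,212)])
for p in((.474,-.282,.015),(.474,-.282,.05),(.474,-.282,.085)): print(proj(t,p),proj(s,p))
E
```

```text
top col 406-407
[(260, np.int64(124), np.int64(119), np.int64(86)), (261, np.int64(122), np.int64(115), np.int64(80)), (262, np.int64(111), np.int64(105), np.int64(76)), (263, np.int64(87), np.int64(72), np.int64(53)), (264, np.int64(102), np.int64(85), np.int64(58)), (265, np.int64(97), np.int64(81), np.int64(57)), (266, np.int64(74), np.int64(65), np.int64(48)), (267, np.int64(55), np.int64(59), np.int64(46)), (268, np.int64(49), np.int64(54), np.int64(42)), (269, np.int64(52), np.int64(54), np.int64(45)), (270, np.int64(51), np.int64(52), np.int64(43)), (271, np.int64(53), np.int64(54), np.int64(46)), (272, np.int64(53), np.int64(54), np.int64(45)), (273, np.int64(54), np.int64(54), np.int64(46)), (274, np.int64(54), np.int64(55), np.int64(47)), (275, np.int64(52), np.int64(53), np.int64(45)), (276, np.int64(54), np.int64(54), np.int64(46)), (277, np.int64(53), np.int64(54), np.int64(45)), (278, np.int64(52), np.int64(52), np.int64(44)), (279, np.int64(51), np.int64(52), np.int64(43)), (280, np.int64(50), np.int64(52), np.int64(43)), (281, np.int64(46), np.int64(53), np.int64(40))
[... 7133 characters left out ...]
4(121), np.int64(48), np.int64(39), np.int64(24)), (207, np.int64(165), np.int64(174), np.int64(128), np.int64(93), np.int64(93), np.int64(68)), (208, np.int64(164), np.int64(176), np.int64(127), np.int64(140), np.int64(145), np.int64(105)), (209, np.int64(166), np.int64(176), np.int64(128), np.int64(160), np.int64(165), np.int64(119)), (210, np.int64(166), np.int64(176), np.int64(130), np.int64(163), np.int64(168), np.int64(122)), (211, np.int64(165), np.int64(174), np.int64(127), np.int64(163), np.int64(171), np.int64(125))]
[406.39583486 277.29839954] [157.85534852 196.36379127]
[410.72593292 275.97918214] [156.05330708 184.38123828]
[415.37313148 274.56335619] [154.19077646 171.99646656]
```

Both views agree on the direction. In the top view the cork spans rows 263.8–297.5 (80 mm), and the jar base is about 8 mm toward +x and 3–4 mm toward +y. The scene view shows a smaller offset. There's plenty of time, so I'll re-grip the jar and shift it about (−6, −2.5) mm.

>>> {"op": "drive_tool", "data": {
  "steps": [
    [0,0.3,2,0,1],
    [0,0.6,4,0,1],
    [0,0.6,4,0,1],
    [0,0.6,4,0,1],
    [0,0.6,4,0,1],
    [0,0.6,4,0,1],
    [0,0.6,4,0,1],
    [0,0.6,4,0,1],
    [0,0.6,4,0,1],
    [0,0.6,4,0,1]
  ]
}}

```text
time: 43.45
eef_pos: [0.5104, -0.0927, 0.2022]
tcp_rot: [0.579, 0.406, -0.579, 0.406]
contact_force: [0.5, 0.0, -0.3]
opening: 1.002
```

>>> {"op": "drive_tool", "data": {
  "steps": [
    [0,0.6,4,0,1],
    [0,0.6,4,0,1],
    [0,0.6,4,0,1],
    [0,0.8,4,0,1],
    [0,0.6,3,0,1],
    [0,0,0,0,1],
    [0,0,0,0,1],
    [0,0,0,0,1]
  ]
}}

```text
time: 44.25
eef_pos: [0.4768, -0.2794, 0.2018]
tcp_rot: [0.579, 0.407, -0.579, 0.406]
contact_force: [0.1, 0.2, 0.3]
opening: 1.001
```

```bash
python3 - <<'E'
from h import *
to(.4744,-.2818,.0315)
E
```

```text
tcp [ 0.4768 -0.2794  0.2018] yaw -19.8 down -1.0 cm [17.03 -0.14  0.31] t 44.2 op 1.0 F [0.1 0.2 0.3]
```

>>> {"op": "drive_tool", "data": {
  "steps": [
    [1.5,-0.15,0.3,0,1],
    [3,0,0,0,1],
    [3,0,0,0,1],
    [3,0,0,0,1],
    [3,0,0,0,1],
    [2,0,0,0,1],
    [1,0,0,0,1],
    [0.3,0,0,0,1],
    [0,0,0,0,1],
    [0,0,0,0,0.3]
  ]
}}

```text
time: 45.25
eef_pos: [0.4756, -0.283, 0.0351]
tcp_rot: [0.579, 0.406, -0.578, 0.407]
contact_force: [-0.8, -0.1, -0.6]
opening: 0.855
```

>>> {"op": "drive_tool", "data": {
  "steps": [
    [0,0,0,0,0.2],
    [0,0,0,0,0.2],
    [0,0,0,0,0.2],
    [0,0,0,0,0.2],
    [0,0,0,0,0.2],
    [0,0,0,0,0.2]
  ]
}}

```text
time: 45.85
eef_pos: [0.4754, -0.2831, 0.0351]
tcp_rot: [0.579, 0.406, -0.579, 0.407]
contact_force: [0.0, 0.9, 5.9]
opening: 0.525
```

>>> {"op": "drive_tool", "data": {
  "steps": [
    [-0.4,0,0,0,0.2],
    [-0.1,0,0,0,0.2],
    [0,-0.3,0.2,0,0.2],
    [0,-0.25,0.25,0,0.2],
    [0,0,0,0,0.2],
    [0.2,0,0,0,0.2],
    [0.1,0,0,0,0.2],
    [0.1,0,0,0,0.2],
    [0,0,0,0,0.2],
    [0,0,0,0,0.2]
  ]
}}

```text
time: 46.85
eef_pos: [0.468, -0.2848, 0.0351]
tcp_rot: [-0.579, -0.406, 0.579, -0.406]
contact_force: [-1.3, 1.6, 2.0]
opening: 0.526
```

>>> {"op": "drive_tool", "data": {
  "steps": [
    [0.1,0,0,0,0.2],
    [0,0,0,0,0.2],
    [0,0,0,0,0.2]
  ]
}}

```text
time: 47.15
eef_pos: [0.4681, -0.2849, 0.0351]
tcp_rot: [-0.578, -0.407, 0.579, -0.406]
contact_force: [-4.6, 3.5, 8.5]
opening: 0.526
```

Down and in contact. I'll release, retreat upward and then away to the side, and do a final look.

>>> {"op": "drive_tool", "data": {
  "steps": [
    [-0.1,0,0,0,0.2],
    [0,0,0,0,0.6],
    [0,0,0,0,1],
    [0,0,0,0,1],
    [0,0,0,0,1],
    [-1,0,0,0,1],
    [-2,0,0,0,1],
    [-3,0,0,0,1],
    [-4,0,0,0,1],
    [-4,0,0,0,1]
  ]
}}

```text
time: 48.15
eef_pos: [0.4677, -0.2845, 0.1766]
tcp_rot: [-0.579, -0.406, 0.579, -0.406]
contact_force: [0.4, -1.6, 0.1]
opening: 1.002
```

>>> {"op": "drive_tool", "data": {
  "steps": [
    [-2,0,2,0,1],
    [0,0,4,0,1],
    [0,0,4,0,1],
    [0,0,4,0,1],
    [0,0,4,0,1],
    [0,0,4,0,1],
    [0,0,3,0,1],
    [0,0,0,0,1],
    [0,0,0,0,1],
    [0,0,0,0,1]
  ]
}}

```text
time: 49.15
eef_pos: [0.3835, -0.519, 0.195]
tcp_rot: [0.579, 0.407, -0.578, 0.406]
contact_force: [-0.3, 0.0, 0.3]
opening: 1.001
```

```bash
python3 - <<'E'
from m import *
d=C["top"]; b=cv2.resize(d["frame"][120:320,130:440],None,fx=2.58,fy=2.58,interpolation=cv2.INTER_CUBIC)[:,:,::-1].copy()
k=5; j=cv2.resize(d["frame"][254:306,380:432],None,fx=k,fy=k,interpolation=cv2.INTER_CUBIC)[:,:,::-1]
b[:260,-260:]=j
cv2.imwrite("pics/fin2.png",cv2.convertScaleAbs(b,alpha=1.4))
T=d["frame"].astype(int)
print([(r,*T[r,405:409].mean(0).round().astype(int).tolist()) for r in range(284,300)])
print([(r,*T[279:282,r].mean(0).round().astype(int).tolist()) for r in range(388,402)])
to(.5,-.4,.2)
E
```

```text
[(284, 42, 52, 36), (285, 44, 57, 40), (286, 42, 56, 39), (287, 41, 51, 36), (288, 43, 50, 36), (289, 68, 62, 43), (290, 106, 82, 54), (291, 104, 80, 54), (292, 105, 80, 53), (293, 112, 89, 59), (294, 113, 97, 62), (295, 116, 106, 68), (296, 114, 105, 66), (297, 108, 97, 62), (298, 78, 62, 43), (299, 75, 65, 48)]
[(388, 57, 54, 42), (389, 61, 49, 38), (390, 77, 63, 44), (391, 101, 83, 56), (392, 114, 94, 63), (393, 115, 93, 60), (394, 114, 93, 61), (395, 110, 87, 58), (396, 105, 82, 56), (397, 92, 75, 50), (398, 63, 61, 43), (399, 42, 49, 36), (400, 43, 49, 37), (401, 42, 50, 36)]
tcp [ 0.3838 -0.5188  0.195 ] yaw -19.8 down -1.0 cm [ -0.5    6.92 -15.11] t 49.2 op 1.0 F [-0.4  0.2 -0.3]
```

View pics/fin2.png

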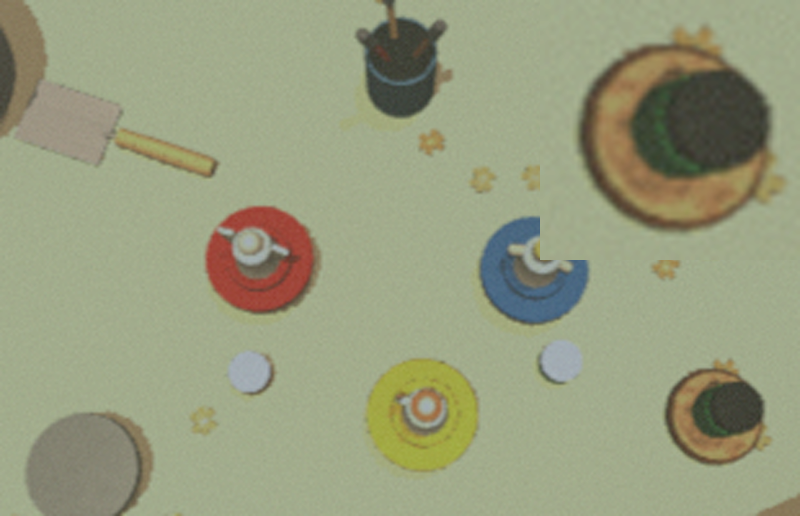

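The jar's base edge is now about 3 mm from centred in the top view. The figurines are concentric with their discs, grey is empty, and the brush jar hasn't moved.

```bash
python3 -c "
from plant import sign_off; print(sign_off())"
```

```text
the job is handed in; nothing more can be done
None
```

The job is handed in at about 49 s. The angel is on red, the king on blue, the shepherd (parked on grey on the way) on yellow, and the green glaze jar on the coaster. The grey stand is empty.

- **Set-downs:** everything was lowered until the force reading showed contact, then released. All four were upright in the last pictures with the arm clear.
- **Centring:** in the top view the angel's and shepherd's bases look concentric with their discs, and the king's is about 3 mm off.
- **Glaze jar:** the two cameras disagreed about my first placing. The top view showed it about 8 mm off centre, the scene view nearly centred. I re-gripped it and moved it about 7 mm; the top view now shows it about 3 mm off. I did not re-check it in the scene view.
- **Brush jar and turquoise stand:** neither was touched. The brush jar looks unmoved in the last picture. My colour-mask measurement of it was not usable: the two readings outlined only part of the jar and differed by 12 mm.

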